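Open the drying box and hold its gate wide

ROBOT

A 6-joint arm with a two-finger parallel gripper is mounted at the origin on the work surface. World frame = base frame: x ahead of the robot, y to its left, z up, the work surface at z = 0. Lengths are in m, angles in rad, forces in N, time in s.
With the tool pointing down it reaches from about 0.375 to 0.9 m from the base axis. Payload 3.1 kg.
Tool frame: the origin (TCP) lies where the fingers leave the gripper's body, on its centre line; the fingertips stand 73 mm ahead of it and the grasp point (between the pads) lies 54 mm ahead of it; z points along the fingers, y is the line along which they close (so a half turn about z gives the same grasp; the last joint's range is limited). The gripper opens to 85 mm and grips with 20 to 120 N. Pads are 22 mm wide; open, the fingers measure 114 mm over their backs; the gripper's body (76 mm by 85 mm) begins 54 mm behind the grasp point. The pads swing forward as they close: fully open they stand 13 mm farther back than shut.
Start: joints at [1.016, 0.527, 1.433, -0, 1.181, -0.178], TCP at [0.229, 0.581, 0.304] pointing down, gripper open.
Joint ranges: [-3.08, 3.08], [-0.75, 2.2], [0.22, 2.44], [-1.43, 4.57], [0, 2.65], [-2.85, 2.85]. Speed limits (rad/s): [2.79, 2.79, 3.14, 3.14, 3.14, 3.14].

INTERFACE

Orientations are given as a unit quaternion [x, y, z, w].
In Python, from station import manip gives the robot as it stands.
- The arm moves only by the shell command python3 -m crank 'ROWS' [FORCE]. ROWS is JSON, a list of rows, each an object with "dp": the shift along the tool's x, y, z normalised to -1 to 1, where 1 is 50 cm, a list of three; "delta_rot": the turn, a rotation vector about the tool's x, y, z normalised to -1 to 1, where 1 is 2 pi rad, a list of three; "fingers": the opening, from -1 (shut) to 1 (fully open). A call has 1 to 12 rows; each row shifts and turns the commanded pose from where the row before left it, along the tool's axes as they then stand; what a row does not reach is not made up. A row lasts 1/12 s, in which the tool goes at most 41.7 mm and 7.16 degrees, less where a joint would pass 70% of its speed; a pose out of reach is approached as far as the arm can. A call with a number of a shift or a turn outside -1 to 1 is refused whole. A call with a gripper value outside its range is refused whole. The fingers move at their own pace and stop on an object; FORCE is the grip in N (left out, the last holds). Time passes only in rows, so rows that do not move let the fingers close. It gives the time, the measured TCP pose, the force, the opening and the grip force at its end, in the units of the state.
- manip.sense(): the state, without advancing time (a new reading comes with each control period).
- manip.snapshot(name): name is "scene" or "top" or "wrist"; returns (picture, depth): 400x640x3 uint8, red, green, blue; 400x640 float32, m along the optical axis (not along the pixel's ray), 0 where there is no reading.
- manip.camera_model(name): a dict with "fx", "fy", "cx", "cy" (pixels), "origin" and "attitude" of the camera in the world. Camera axes: x right, y up, looking along -z (the intrinsics and any distortion apply to the point x, -y, -z); pixel columns grow to the right and rows downward; lengths in m; the calibration is good to about 2 mm. A picture is of the moment at which its call begins: read the wrist's pose just before it. camera_model takes no time and is no camera call; for the wrist camera it gives the pose at the moment of the call.
- manip.sign_off(): hands the job in; it is judged then, once.
The state is a dict: "t": time; "q": joint angles; "qd": joint speeds; "tau": joint torques, N m; "tcp_pos": TCP position; "tool_rot": TCP orientation; "force": force on the tool from outside, world axes, zero at the start; "ft_torque": the same for the moment, N m; "finger_gap": opening from 0.0 (shut) to 1.0 (fully open); "gripper_force": force on a finger pad.
Only numpy, scipy, OpenCV 4.12 (cv2) and the standard library are available. Lean on these libraries where they do the work, as an engineer would, in place of code of your own. Each camera call takes 0.05 s, during which the arm holds its last target. There are 200 camera calls.

TASK

Stop the drying box's fan: push the button on the grey control box fully down and let it come up again. Then squeeze the catch with the two round posts until both posts stay in, after that squeeze the catch with the two flat plates in the same way, take the gate by its upright post and swing it towards you past its detent until it stands about square to the box. Finish while holding it there by the post, against its closing spring, and leave the jars, tubes, brushes and other things around where they are.

Things in the scene. Friction and masses are not known exactly. Their poses are not given: they have to be found in the camera images.
- drybox: Drying box: low plywood case fixed to the table, 200 mm deep (x), 280 wide (y), 110 high, vent slots in its roof. Origin: centre of its underside; x from gate side to back, y left seen from the robot, z up. The gate closes the whole front (-x) and hinges at the left (+y) end. Two catches stand on the roof at the front edge, 140 mm apart; a jar and a tube on its rear half.
- fan_btn_top (a point): Centre of the top of the fan's round push button (30 mm across, pressed straight down, 6 mm travel, about 5 N when fully down, springs back). It sits on a grey metal control box, 90 x 120 x 50 mm, fixed to the table right of the drying box; the button top is 72 mm above the table.
- fan_btn (a joint): Push of the fan button in m: 0 up, 0.006 fully down.
- round_catch_mid (a point): Catch with two ROUND upright posts, 14 mm thick, on a disc base; at the left or right place. This point: half-way between the posts, 140 mm above the table (30 above the roof), a good height to squeeze; axes as the box. Posts at +-22 mm along the box's y, 58 mm over the outsides, 4 to 46 mm above the roof; an arm from each runs forward, 8 to 18 mm above the roof, to a hook holding the gate.
- flat_catch_mid (a point): Catch with two FLAT upright plates (34 mm long along the box's x, 10 mm thick) on a rectangular base; at the other place. This point: half-way between the plates, 140 mm above the table (30 above the roof); axes as the box. Plates at +-24 mm along the box's y, 58 mm over the outsides, 4 to 46 mm above the roof; arms and hooks as on the round catch.
- round_left_tab (a joint): Inward travel of the round catch's left (+y) post in m: 0 shut, 0.011 fully squeezed (36 mm over both outsides). It slides along the box's y against about 2.5 N of friction and stays where it is put; from about 0.008 on it no longer holds the gate.
- round_right_tab (a joint): Inward travel of the round catch's right (-y) post in m: 0 shut, 0.011 fully squeezed (36 mm over both outsides). It slides along the box's y against about 2.5 N of friction and stays where it is put; from about 0.008 on it no longer holds the gate.
- flat_left_tab (a joint): Inward travel of the flat catch's left (+y) plate in m: 0 shut, 0.011 fully squeezed (36 mm over both outsides). It slides along the box's y against about 2.5 N of friction and stays where it is put; from about 0.008 on it no longer holds the gate.
- flat_right_tab (a joint): Inward travel of the flat catch's right (-y) plate in m: 0 shut, 0.011 fully squeezed (36 mm over both outsides). It slides along the box's y against about 2.5 N of friction and stays where it is put; from about 0.008 on it no longer holds the gate.
- gate (a joint): Swing of the gate in rad: 0 shut, grows as it opens towards the robot (clockwise from above), stop at 1.57. A spring always pulls it shut (0.08 N m shut, 0.4 N m wide). A detent adds up to about 0.3 N m from 0.3 rad to its top at 0.7 and is passed by 1.15. Let go, it swings back (to about 0.9). It is locked until both catches are squeezed.
- gate_hinge (a point): Point on the gate's upright hinge axis, 140 mm above the table. Its axes turn with the gate (shut: those of the box). The gate's panel reaches 250 mm from the hinge, 108 mm high, lugs on it 131 mm high.
- gate_handle: The gate's handle: round upright steel post, 16 mm thick, in front of the gate. Origin on its axis, 140 mm above the table; free from 30 mm below to 25 mm above it; lower down a bracket joins it to the gate. In the gate_hinge axes it stands at x = -48, y = -135 mm. z up, axes turn with the gate.
- tube_a: Bystander, leave alone: a paint tube (100 x 30 x 28 mm) lying on the table at the right of the drying box. Origin: centre of its underside (a tool's: on its length).
- tube_b: Bystander, leave alone: a paint tube (100 x 30 x 28 mm) lying on the table just behind the control box. Origin: centre of its underside (a tool's: on its length).
- tube_c: Bystander, leave alone: a paint tube (100 x 30 x 28 mm) lying on the rear of the drying box's roof. Origin: centre of its underside (a tool's: on its length).
- medium_jar: Bystander, leave alone: a small jar (52 mm across, 60 mm high) on the rear of the drying box's roof. Origin: centre of its underside (a tool's: on its length).
- brush_mug: Bystander, leave alone: a mug of brushes (76 mm across, mug 90 mm, brushes 190 mm high) at the right, behind the control box. Origin: centre of its underside (a tool's: on its length).
- oil_bottle: Bystander, leave alone: a bottle (60 mm across, 130 mm high) at the left. Origin: centre of its underside (a tool's: on its length).
- palette_knife: Bystander, leave alone: a palette knife (200 mm) lying at the left. Origin: centre of its underside (a tool's: on its length).
There are look-alikes about, which are no part of the job. What is shaped like the part that bears fan_btn_top but purple or red is not meant.

How it is judged:
By the outcome, as a careful person would: the job done as asked, in the order asked, and still so for the second after the job is handed in, while the arm keeps its last pose, push and grip.
It also fails if it takes over 67 s, if anything falls off the work surface, if the arm or the gripper's body presses on something with over 40 N, if the wrist force passes 120 N, or if a joint passes its speed limit or range.

## Working session

There is one attempt and no reset: what is moved stays moved. The work goes in short steps, Python scripts to look and compute and a shell command to move; the robot and the scene stay as the last step left them, time stands still between calls to the robot, and variables do not carry over. Pictures are saved under pics/ and viewed, at most 10 in all, crops included, and the job is handed in when it is done.

```bash
ls; mkdir -p pics; python3 - <<'E'
from station import manip
import cv2, numpy as np
s=manip.sense(); print(s)
for n in ("scene","top"):
    p,d=manip.snapshot(n); cv2.imwrite(f"pics/{n}0.png",p[:,:,::-1]); np.savez(f"pics/{n}0.npz",p=p,d=d)
    print(n,manip.camera_model(n))
E
```

```text
pics
{'t': 0.0, 'q': array([ 1.01652477e+00,  5.28480929e-01,  1.43390885e+00, -1.13672607e-05,
        1.18137899e+00, -1.78469960e-01]), 'qd': array([-0.00467569, -0.00026525,  0.00024272, -0.00112545,  0.00010642,
        0.00197731]), 'tau': array([-2.85989254e-04, -4.42364573e+01, -1.78021163e+01, -1.97249210e-04,
        8.41929519e-03,  7.17763214e-06]), 'tcp_pos': array([0.22904473, 0.58091726, 0.30292228]), 'tool_rot': array([ 1.86794819e-01,  9.82398347e-01, -1.01773170e-03, -3.84867991e-04]), 'force': array([0.14590546, 0.44003227, 0.18745259]), 'ft_torque': array([ 0.01834606, -0.02928279, -0.03786456]), 'gripper_force': 0.0, 'finger_gap': 0.9993848216010653}
scene {'fx': 452.6734956965331, 'fy': 452.6734956965331, 'cx': 325.6065733999637, 'cy': 196.94310177392734, 'origin': array([ 1.35193215, -0.21801304,  1.22370003]), 'attitude': array([0.263169  , 0.21100008, 0.57163585, 0.74796624])}
top {'fx': 463.44338718232007, 'fy': 463.44338718232007, 'cx': 323.58701968097216, 'cy': 208.13753576560296, 'origin': array([ 0.33263288, -0.0106013 ,  1.64111502]), 'attitude': array([ 0.03976102, -0.02463612, -0.69652376,  0.71600752])}
```

View pics/top0.png

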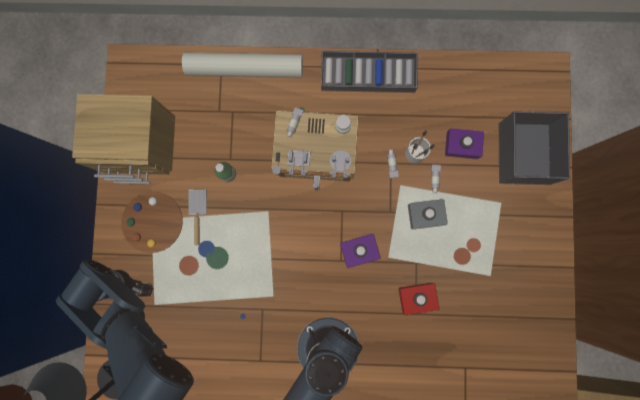

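View pics/scene0.png

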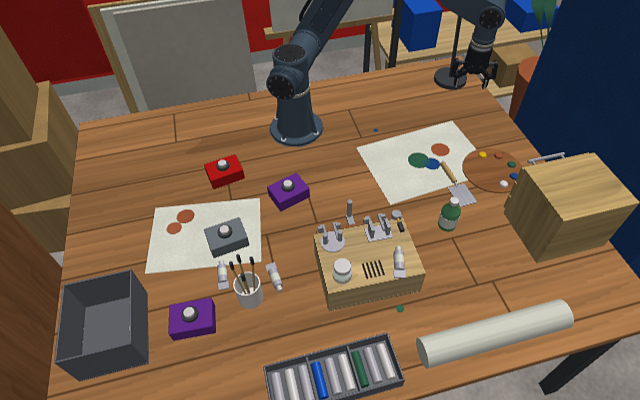

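The top view shows the box at (316,145), the round catch at right (340,160), the flat one at left (298,160), the handle near (317,183) and the grey control box button near (429,213). Next I'll enlarge these.

```bash
cat > h.py <<'E'
import numpy as np, cv2
from scipy.spatial.transform import Rotation as R
def ray(c,u,v):
    d=np.array([(u-c['cx'])/c['fx'],-(v-c['cy'])/c['fy'],-1.0])
    return np.array(c['origin']),R.from_quat(c['attitude']).apply(d)
def onz(c,u,v,z):
    o,d=ray(c,u,v); return o+d*(z-o[2])/d[2]
def cloud(c,d):
    v,u=np.mgrid[0:d.shape[0],0:d.shape[1]]
    D=np.stack([(u-c['cx'])/c['fx'],-(v-c['cy'])/c['fy'],-np.ones(u.shape)],-1)*d[...,None]
    return D@R.from_quat(c['attitude']).as_matrix().T+np.array(c['origin'])
def pix(c,P):
    p=R.from_quat(c['attitude']).inv().apply(np.atleast_2d(P)-np.array(c['origin']))
    return np.c_[c['cx']-c['fx']*p[:,0]/p[:,2], c['cy']+c['fy']*p[:,1]/p[:,2]]
E
python3 - <<'E'
from h import *
from station import manip
c=manip.camera_model('top'); f=np.load('pics/top0.npz'); p,d=f['p'],f['d']
X=cloud(c,d)
def comp(m,roi):
    mm=np.zeros(m.shape,np.uint8); u0,v0,u1,v1=roi; mm[v0:v1,u0:u1]=m[v0:v1,u0:u1]
    n,l,s,ce=cv2.connectedComponentsWithStats(mm); return [(s[i],ce[i].round(2),X[l==i].mean(0).round(4)) for i in range(1,n) if s[i][4]>3],mm
z=X[...,2]
for lab,m,roi in [('roof',(z>.1)&(z<.122),(265,100,365,190)),('btn',(z>.062)&(z<.08),(405,195,450,232)),('cbox',(z>.042)&(z<.058),(405,195,450,232)),('hi',(z>.14),(265,140,365,195))]:
    r,mm=comp(m,roi); print(lab); [print(*x) for x in r]
    if lab in('roof','cbox'):
        pts=X[mm>0][:,:2].astype(np.float32); rr=cv2.minAreaRect(pts); print(rr, cv2.boxPoints(rr))
o=np.hstack([cv2.resize(p[105:200,262:368],None,fx=5,fy=5,interpolation=cv2.INTER_CUBIC),cv2.resize(p[190:236,405:453],(240,475),interpolation=cv2.INTER_CUBIC)])
cv2.imwrite('pics/crop0.png',o[:,:,::-1])
E
```

```text
roof
[ 271  111   87   67 4294] [314.49 144.12] [0.6875 0.061  0.1102]
[276 168   4   4   6] [277.33 169.5 ] [0.5962 0.1816 0.1198]
((0.6673923134803772, 0.062495552003383636), (0.2800345718860626, 0.26638489961624146), 87.47566986083984) [[ 0.52816224 -0.07151959]
 [ 0.79428864 -0.08325215]
 [ 0.8066224   0.1965107 ]
 [ 0.540496    0.20824325]]
btn
[423 207  13  14 106] [429.09 213.25] [ 0.4679 -0.3328  0.0689]
cbox
[409 199  39  30 759] [427.93 213.83] [ 0.4675 -0.3326  0.0504]
((0.46824416518211365, -0.33320653438568115), (0.08992654830217361, 0.12073899060487747), 8.207415580749512) [[ 0.41512322 -0.27987418]
 [ 0.43235958 -0.39937654]
 [ 0.5213651  -0.3865389 ]
 [ 0.50412875 -0.26703653]]
hi
[289 150   4  12  40] [290.27 155.07] [0.6389 0.1368 0.1538]
[303 151   4  12  39] [304.82 156.67] [0.6346 0.0891 0.1549]
[332 156   4   5  18] [333.5  158.22] [ 0.6155 -0.0045  0.237 ]
[345 157   5   5  18] [346.89 159.06] [ 0.6302 -0.048   0.1541]
[313 183   5   6  24] [315.   185.71] [0.5389 0.0527 0.1635]
```

View pics/crop0.png

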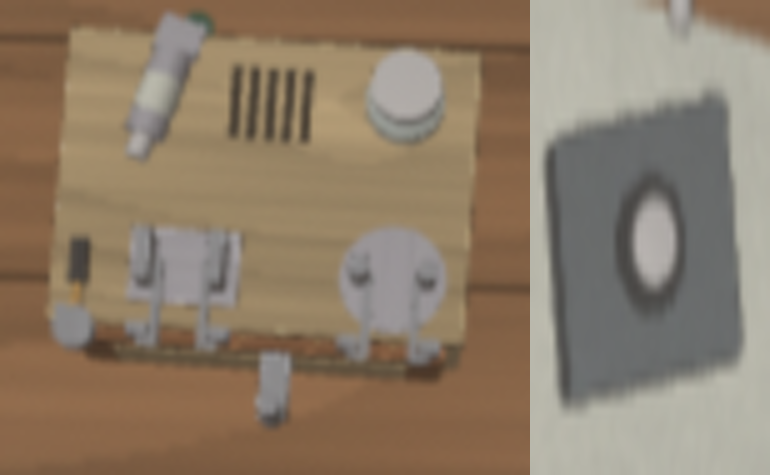

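The crop shows both catches (round at right, flat at left), the upright handle tip at full-frame (316,188), and the grey box's button at (429,213). Depth gives the button at (0.468, -0.333), and the control box measures 90 x 120, which matches the sizes given.

```bash
cat >> h.py <<'E'
def togo(s,tcp,yaw):
    r=R.from_quat(s['tool_rot']); d=r.inv().apply(np.array(tcp)-s['tcp_pos'])
    y=r.apply([0,1,0]); cur=np.degrees(np.arctan2(y[1],y[0])); a=(yaw-cur+90)%180-90
    x=R.from_euler('z',yaw-0 if abs(yaw-cur)<=90 else yaw+180,degrees=True)
    T=R.from_matrix(np.c_[x.apply([0,1,0]),x.apply([1,0,0]),[0,0,-1]])
    rv=(r.inv()*T).as_rotvec()
    print('tcp',s['tcp_pos'].round(4),'yaw',cur.round(2),'dp',(d/.5).round(4),'rot',(rv/2/np.pi).round(4),'t',s['t'],'F',s['force'].round(1),'q',s['q'].round(2),'gap',s['finger_gap'])
E
python3 - <<'E'
from h import *
from station import manip
c=manip.camera_model('top'); f=np.load('pics/top0.npz'); p,d=f['p'],f['d']
# tops in crop px -> full px
for n,(u,v),z in [('rl',(357,262),.156),('rr',(427,268),.156),('fl',(142,242),.156),('fr',(219,248),.156),('h',(268,412),.165),('hinge',(72,322),.11),('btn',None,.072)]  if False else [('rl',(357,262),.156),('rr',(427,268),.156),('fl',(142,242),.156),('fr',(219,248),.156),('h',(268,412),.165),('hinge',(72,322),.12)]:
    print(n,onz(c,262+u/5-.4,105+v/5-.4,z).round(4))
print('btn',onz(c,429.1,213.25,.072))
# roof edges: depth points fit
X=cloud(c,d); m=(abs(X[...,2]-.11)<.006)&(X[...,0]>.5)&(X[...,0]<.9)&(abs(X[...,1]-.06)<.16)
m=cv2.morphologyEx(m.astype(np.uint8),cv2.MORPH_OPEN,np.ones((9,9))); pts=X[m>0][:,:2].astype(np.float32)
print(cv2.minAreaRect(pts))
togo(manip.sense(),[.468,-.333,.20],87.5)
E
python3 -m crank '[{"dp":[0,0,0],"delta_rot":[0,0,-0.0176],"fingers":-1},{"dp":[-0.08,0,0],"delta_rot":[0,0,-0.0176],"fingers":-1},{"dp":[-0.08,0,0],"delta_rot":[0,0,-0.0176],"fingers":-1},{"dp":[-0.08,-0.03,0],"delta_rot":[0,0,0],"fingers":-1},{"dp":[-0.05,-0.06,0],"delta_rot":[0,0,0],"fingers":-1},{"dp":[0,-0.08,0],"delta_rot":[0,0,0],"fingers":-1},{"dp":[0,-0.08,0],"delta_rot":[0,0,0],"fingers":-1},{"dp":[0,-0.08,0],"delta_rot":[0,0,0],"fingers":-1},{"dp":[0,-0.08,0],"delta_rot":[0,0,0],"fingers":-1},{"dp":[0,-0.08,0],"delta_rot":[0,0,0],"fingers":-1},{"dp":[0,-0.08,0],"delta_rot":[0,0,0],"fingers":-1},{"dp":[0,-0.08,0],"delta_rot":[0,0,0],"fingers":-1}]' 20
```

```text
rl [ 0.6355 -0.0027  0.156 ]
rr [ 0.6327 -0.0482  0.156 ]
fl [0.6453 0.1377 0.156 ]
fr [0.6426 0.0874 0.156 ]
h [0.5345 0.0518 0.165 ]
hinge [0.5977 0.1861 0.12  ]
btn [ 0.467687  -0.3322058  0.072    ]
((0.7150149941444397, -0.06116142496466637), (0.029573144391179085, 0.03389698639512062), 1.0842859745025635)
tcp [0.2291 0.581  0.303 ] yaw 68.47 dp [-1.1154 -1.5246  0.2086] rot [-0.0003 -0.0001 -0.0529] t 0.1 F [0.5 0.5 0.2] q [ 1.02  0.53  1.43  0.    1.18 -0.18] gap 1.0019553173305829
t: 1.1
tcp_pos: [0.3563, 0.2358, 0.3037]
tool_rot: [0.022, 1.0, -0.0, -0.0]
force: [0.6, -0.4, 0.3]
finger_gap: -0.001
gripper_force: 0.0
```

```bash
python3 -m crank '[{"dp":[-0.08,0,0],"delta_rot":[0,0,0],"fingers":-1},{"dp":[-0.08,-0.02,0],"delta_rot":[0,0,0],"fingers":-1},{"dp":[-0.05,-0.06,0],"delta_rot":[0,0,0],"fingers":-1},{"dp":[0,-0.08,0],"delta_rot":[0,0,0],"fingers":-1},{"dp":[0,-0.08,0],"delta_rot":[0,0,0],"fingers":-1},{"dp":[0,-0.08,0],"delta_rot":[0,0,0],"fingers":-1},{"dp":[0,-0.08,0],"delta_rot":[0,0,0],"fingers":-1},{"dp":[0,-0.08,0],"delta_rot":[0,0,0],"fingers":-1},{"dp":[0,-0.08,0],"delta_rot":[0,0,0],"fingers":-1},{"dp":[0,-0.08,0],"delta_rot":[0,0,0],"fingers":-1},{"dp":[0,-0.08,0],"delta_rot":[0,0,0],"fingers":-1},{"dp":[0,-0.08,0],"delta_rot":[0,0,0],"fingers":-1}]'
python3 - <<'E'
from h import *
from station import manip
togo(manip.sense(),[.468,-.333,.16],87)
E
```

```text
t: 2.1
tcp_pos: [0.4437, -0.1685, 0.3038]
tool_rot: [0.022, 1.0, 0.0, -0.0]
force: [0.7, 0.1, 0.3]
finger_gap: -0.002
gripper_force: 0.0
tcp [ 0.4437 -0.1685  0.3038] yaw 87.45 dp [-0.0633 -0.3267  0.2874] rot [ 0.0001 -0.0001  0.0013] t 2.1 F [0.7 0.1 0.3] q [-0.6   0.33  1.8   0.    1.02 -2.13] gap -0.0024056544769528038
```

```bash
python3 -m crank '[{"dp":[-0.02,-0.08,0],"delta_rot":[0,0,0],"fingers":-1},{"dp":[-0.02,-0.08,0],"delta_rot":[0,0,0],"fingers":-1},{"dp":[-0.02,-0.08,0.03],"delta_rot":[0,0,0],"fingers":-1},{"dp":[0,-0.07,0.05],"delta_rot":[0,0,0],"fingers":-1},{"dp":[0,-0.02,0.06],"delta_rot":[0,0,0],"fingers":-1},{"dp":[0,0,0.06],"delta_rot":[0,0,0],"fingers":-1},{"dp":[0,0,0.03],"delta_rot":[0,0,0],"fingers":-1},{"dp":[0,0,0],"delta_rot":[0,0,0],"fingers":-1}]'
python3 - <<'E'
from h import *
from station import manip
togo(manip.sense(),[.468,-.333,.16],87)
c=manip.camera_model('wrist'); p,d=manip.snapshot('wrist'); cv2.imwrite('pics/w1.png',p[:,:,::-1])
print(c, pix(c,[.468,-.333,.072]))
X=cloud(c,d); m=((abs(X[...,2]-.07)<.006)&(abs(X[...,0]-.468)<.03)&(abs(X[...,1]+.333)<.03)).astype(np.uint8)
pts=X[m>0]; print(len(pts), pts.min(0),pts.max(0),np.median(pts,0) ) if len(pts) else 0
togo(manip.sense(),[.468,-.333,.148],87)
E
```

```text
t: 2.77
tcp_pos: [0.4646, -0.3283, 0.1862]
tool_rot: [0.023, 1.0, 0.003, -0.003]
force: [0.3, 0.4, 0.1]
finger_gap: 0.001
gripper_force: 0.0
tcp [ 0.4646 -0.3283  0.1862] yaw 87.41 dp [-0.0075 -0.0094  0.0523] rot [ 0.001  -0.0011  0.0011] t 2.7667 F [0.3 0.4 0.1] q [-0.81  0.62  1.67 -0.    0.86 -2.34] gap 0.0008430430643440941
{'fx': 347.26940273711017, 'fy': 347.26940273711017, 'cx': 321.2930619953252, 'cy': 200.880393344432, 'origin': array([ 0.39801624, -0.32578948,  0.25587551]), 'attitude': array([-0.09338294, -0.09411414,  0.68452336,  0.71683326])} [[311.81287776 235.40365306]]
1342 [ 0.45775797 -0.34719485  0.06403806] [ 0.47948433 -0.31799018  0.07350532] [ 0.46692491 -0.33399746  0.07084883]
tcp [ 0.4657 -0.3289  0.1883] yaw 87.44 dp [-0.0054 -0.0082  0.0806] rot [ 0.0006 -0.0006  0.0012] t 2.8167 F [0.3 0.3 0.8] q [-0.81  0.61  1.67  0.    0.86 -2.34] gap 0.005181080394156653
```

View pics/w1.png

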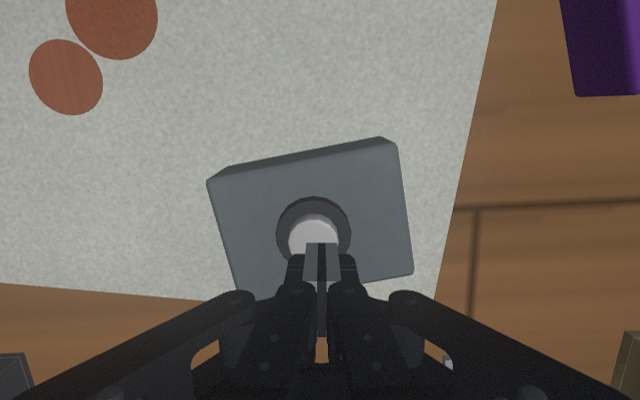

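The wrist view shows the grey box with the light button at about (313,237). The prediction was (312,235), so the fix is good. I'll press now.

```bash
python3 -m crank '[{"dp":[-0.005,-0.008,0.03],"delta_rot":[0,0,0],"fingers":-1},{"dp":[0,0,0.03],"delta_rot":[0,0,0],"fingers":-1},{"dp":[0,0,0.022],"delta_rot":[0,0,0],"fingers":-1},{"dp":[0,0,0.008],"delta_rot":[0,0,0],"fingers":-1},{"dp":[0,0,0.004],"delta_rot":[0,0,0],"fingers":-1},{"dp":[0,0,0],"delta_rot":[0,0,0],"fingers":-1},{"dp":[0,0,0],"delta_rot":[0,0,0],"fingers":-1}]'

```

```text
t: 3.4
tcp_pos: [0.4692, -0.3336, 0.1443]
tool_rot: [0.022, 1.0, -0.0, 0.0]
force: [-0.3, 0.8, 2.1]
finger_gap: -0.002
gripper_force: 0.8
```

```bash
for i in 1; do python3 -m crank '[{"dp":[0,0,0.006],"delta_rot":[0,0,0],"fingers":-1},{"dp":[0,0,0.004],"delta_rot":[0,0,0],"fingers":-1},{"dp":[0,0,0],"delta_rot":[0,0,0],"fingers":-1}]'; python3 -m crank '[{"dp":[0,0,0.005],"delta_rot":[0,0,0],"fingers":-1},{"dp":[0,0,0],"delta_rot":[0,0,0],"fingers":-1},{"dp":[0,0,0],"delta_rot":[0,0,0],"fingers":-1}]'; done

```

```text
t: 3.65
tcp_pos: [0.4695, -0.334, 0.1389]
tool_rot: [0.022, 1.0, -0.0, 0.001]
force: [-0.0, 1.3, 4.0]
finger_gap: -0.0
gripper_force: 2.3
t: 3.9
tcp_pos: [0.4695, -0.334, 0.1385]
tool_rot: [0.022, 1.0, -0.001, 0.001]
force: [-2.1, 3.3, 18.1]
finger_gap: 0.001
gripper_force: 8.6
```

Fully down: it stopped hard at 18 N after about 6 mm of travel. I'll lift and go look above the catches.

```bash
python3 -m crank '[{"dp":[0,0,-0.03],"delta_rot":[0,0,0],"fingers":-1},{"dp":[0,0,-0.06],"delta_rot":[0,0,0],"fingers":-1},{"dp":[0,0,-0.08],"delta_rot":[0,0,0],"fingers":-1},{"dp":[0,0,-0.08],"delta_rot":[0,0,0],"fingers":-1},{"dp":[0,0,-0.06],"delta_rot":[0,0,0],"fingers":-1},{"dp":[0,0.07,0],"delta_rot":[0,0,0],"fingers":1},{"dp":[-0.03,0.08,0],"delta_rot":[0,0,0],"fingers":1},{"dp":[-0.03,0.08,0],"delta_rot":[0,0,0],"fingers":1},{"dp":[-0.03,0.08,0],"delta_rot":[0,0,0],"fingers":1},{"dp":[-0.03,0.08,0],"delta_rot":[0,0,0],"fingers":1},{"dp":[-0.03,0.08,0],"delta_rot":[0,0,0],"fingers":1},{"dp":[-0.03,0.08,0],"delta_rot":[0,0,0],"fingers":1}]'
python3 - <<'E'
from h import *
from station import manip
togo(manip.sense(),[.60,.02,.28],87)
E
```

```text
t: 4.9
tcp_pos: [0.5691, -0.0671, 0.2909]
tool_rot: [0.022, 1.0, -0.0, 0.0]
force: [1.3, -1.0, -0.1]
finger_gap: 0.974
gripper_force: 0.0
tcp [ 0.5691 -0.0671  0.2909] yaw 87.46 dp [-0.0539  0.1768  0.0217] rot [-0.0001  0.0001  0.0013] t 4.9 F [ 1.3 -1.  -0.1] q [-0.31  0.47  1.58 -0.    1.09 -1.84] gap 0.9742645097647873
```

```bash
python3 -m crank '[{"dp":[0.02,0.06,0],"delta_rot":[0,0,0],"fingers":1},{"dp":[0.02,0.05,0],"delta_rot":[0,0,0],"fingers":1},{"dp":[0,0.02,0],"delta_rot":[0,0,0],"fingers":1},{"dp":[0,0,0],"delta_rot":[0,0,0],"fingers":1},{"dp":[0,0,0],"delta_rot":[0,0,0],"fingers":1},{"dp":[0,0,0],"delta_rot":[0,0,0],"fingers":1}]'
python3 - <<'E'
from h import *
from station import manip
c=manip.camera_model('wrist'); p,d=manip.snapshot('wrist'); c=manip.camera_model('wrist')
cv2.imwrite('pics/w2.png',p[:,:,::-1]); np.savez('pics/w2.npz',p=p,d=d,**c)
X=cloud(c,d); m=((X[...,2]>.148)&(X[...,2]<.158)&(X[...,0]>.58)).astype(np.uint8)
n,l,s,ce=cv2.connectedComponentsWithStats(m)
for i in range(1,n):
    if s[i][4]>40: print(s[i],ce[i].round(1),X[l==i].min(0).round(4),X[l==i].max(0).round(4),np.median(X[l==i],0).round(4),onz(c,*ce[i],.156).round(4))
E
```

```text
t: 5.4
tcp_pos: [0.5523, -0.0043, 0.2911]
tool_rot: [0.022, 1.0, -0.0, 0.001]
force: [0.3, -0.6, 0.2]
finger_gap: 1.0
gripper_force: 0.0
[525 305  22  20 335] [535.4 314.2] [0.6251 0.1327 0.148 ] [0.6369 0.1436 0.1571] [0.6291 0.1374 0.1545] [0.628 0.136 0.156]
[255 319  21  23 379] [265.4 329.9] [ 0.6275 -0.0541  0.1481] [ 0.642  -0.0404  0.1565] [ 0.6331 -0.0468  0.1545] [ 0.6319 -0.0464  0.156 ]
[319 318  20  24 373] [328.5 329.8] [ 0.6295 -0.0101  0.148 ] [0.6447 0.0033 0.1567] [ 0.6348 -0.0034  0.1546] [ 0.6338 -0.0034  0.156 ]
```

View pics/w2.png

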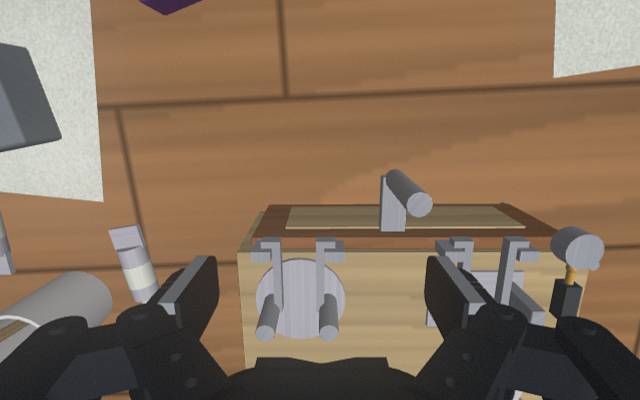

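The wrist view shows the round catch posts at (265,330) and (328,330), with the middle at (0.6345, -0.0253) and 43 mm spacing, as given. The handle top is at (420,204) and the hinge at (578,248). The yaw is -2.5°, so the tool is already aligned.

```bash
python3 - <<'E'
from h import *
from station import manip
c=manip.camera_model('wrist')
print('handle',onz(c,419.5,204.5,.165),'hinge',onz(c,578,247,.12))
togo(manip.sense(),[.6345,-.0253,.196],87.5)
E
python3 -m crank '[{"dp":[-0.06,-0.02,0],"delta_rot":[0,0,0],"fingers":1},{"dp":[-0.07,-0.02,0.02],"delta_rot":[0,0,0],"fingers":1},{"dp":[-0.03,-0.01,0.05],"delta_rot":[0,0,0],"fingers":1},{"dp":[0,0,0],"delta_rot":[0,0,0],"fingers":1},{"dp":[0,0,0],"delta_rot":[0,0,0],"fingers":1}]'
python3 - <<'E'
from h import *
from station import manip
togo(manip.sense(),[.6345,-.0253,.196],87.5)
E
```

```text
handle [0.54464638 0.05331472 0.165     ] hinge [0.59688309 0.18507104 0.12      ]
tcp [ 0.5522 -0.0046  0.291 ] yaw 87.38 dp [-0.1661 -0.0337  0.1902] rot [-0.0001  0.0002 -0.0003] t 5.45 F [ 0.5 -0.7 -0.3] q [-0.21  0.45  1.63 -0.    1.06 -1.74] gap 0.9991465228268027
t: 5.87
tcp_pos: [0.63, -0.0333, 0.2539]
tool_rot: [0.023, 1.0, 0.0, -0.002]
force: [-0.6, -0.3, 0.3]
finger_gap: 1.001
gripper_force: 0.0
tcp [ 0.63   -0.0333  0.2539] yaw 87.33 dp [-0.0086  0.0164  0.1158] rot [ 0.0001 -0.0006 -0.0005] t 5.8667 F [-0.6 -0.3  0.3] q [-0.23  0.59  1.46 -0.    1.09 -1.75] gap 1.0011433768523255
```

```bash
python3 -m crank '[{"dp":[-0.009,0.016,0.02],"delta_rot":[0,0,0],"fingers":1},{"dp":[0,0,0.03],"delta_rot":[0,0,0],"fingers":1},{"dp":[0,0,0.03],"delta_rot":[0,0,0],"fingers":1},{"dp":[0,0,0.025],"delta_rot":[0,0,0],"fingers":1},{"dp":[0,0,0.01],"delta_rot":[0,0,0],"fingers":1},{"dp":[0,0,0],"delta_rot":[0,0,0],"fingers":1},{"dp":[0,0,0],"delta_rot":[0,0,0],"fingers":1}]'
python3 - <<'E'
from h import *
from station import manip
togo(manip.sense(),[.6345,-.0253,.196],87.5)
E
```

```text
t: 6.45
tcp_pos: [0.6352, -0.0235, 0.1988]
tool_rot: [0.022, 1.0, -0.0, 0.0]
force: [0.5, -0.1, -0.2]
finger_gap: 1.001
gripper_force: 0.0
tcp [ 0.6352 -0.0235  0.1988] yaw 87.48 dp [ 0.0013 -0.0036  0.0056] rot [-0.      0.0001 -0.    ] t 6.45 F [ 0.5 -0.1 -0.2] q [-0.21  0.67  1.49  0.    0.98 -1.74] gap 1.0008204835133017
```

```bash
python3 -m crank '[{"dp":[0,-0.003,0.004],"delta_rot":[0,0,0],"fingers":0.3},{"dp":[0,0,0],"delta_rot":[0,0,0],"fingers":0},{"dp":[0,0,0],"delta_rot":[0,0,0],"fingers":-0.2},{"dp":[0,0,0],"delta_rot":[0,0,0],"fingers":-0.4},{"dp":[0,0,0],"delta_rot":[0,0,0],"fingers":-0.4},{"dp":[0,0,0],"delta_rot":[0,0,0],"fingers":-0.4},{"dp":[0,0,0],"delta_rot":[0,0,0],"fingers":-0.4},{"dp":[0,0,0],"delta_rot":[0,0,0],"fingers":-0.4},{"dp":[0,0,0],"delta_rot":[0,0,0],"fingers":-0.4}]' 25
python3 - <<'E'
from h import *
from station import manip
togo(manip.sense(),[.6345,-.0253,.196],87.5)
E
```

```text
t: 7.2
tcp_pos: [0.6358, -0.0254, 0.1982]
tool_rot: [0.022, 1.0, -0.0, 0.001]
force: [-1.4, -0.3, 6.4]
finger_gap: 0.4
gripper_force: 25.1
tcp [ 0.6358 -0.0254  0.1982] yaw 87.48 dp [0.0027 0.     0.0045] rot [-0.0001  0.0004 -0.0001] t 7.2 F [-1.4 -0.3  6.4] q [-0.22  0.67  1.49 -0.    0.98 -1.74] gap 0.4003188840943258
```

Squeezed: 25 N with balanced sides and the gap at its stop. Next I'll open, lift and move over the flat catch.

```bash
python3 -m crank '[{"dp":[0,0,0],"delta_rot":[0,0,0],"fingers":0.5},{"dp":[0,0,0],"delta_rot":[0,0,0],"fingers":1},{"dp":[0,0,0],"delta_rot":[0,0,0],"fingers":1},{"dp":[0,0,0],"delta_rot":[0,0,0],"fingers":1},{"dp":[0,0,-0.04],"delta_rot":[0,0,0],"fingers":1},{"dp":[0.03,0,-0.07],"delta_rot":[0,0,0],"fingers":1},{"dp":[0.08,0,-0.07],"delta_rot":[0,0,0],"fingers":1},{"dp":[0.05,0.05,0],"delta_rot":[0,0,0],"fingers":1},{"dp":[0,0.05,0],"delta_rot":[0,0,0],"fingers":1},{"dp":[0,0,0],"delta_rot":[0,0,0],"fingers":1},{"dp":[0,0,0],"delta_rot":[0,0,0],"fingers":1}]'
python3 - <<'E'
from h import *
from station import manip
p,d=manip.snapshot('wrist'); c=manip.camera_model('wrist')
cv2.imwrite('pics/w3.png',p[:,:,::-1])
X=cloud(c,d); m=((X[...,2]>.148)&(X[...,2]<.158)&(X[...,0]>.58)).astype(np.uint8)
n,l,s,ce=cv2.connectedComponentsWithStats(m)
for i in range(1,n):
    if s[i][4]>40: print(s[i],ce[i].round(1),X[l==i].min(0).round(4),X[l==i].max(0).round(4),onz(c,*ce[i],.156).round(4))
togo(manip.sense(),[.6405,.1146,.196],87.5)
E
```

```text
t: 8.12
tcp_pos: [0.5658, 0.0288, 0.2792]
tool_rot: [0.021, 1.0, -0.0, 0.0]
force: [-0.9, -1.3, -0.0]
finger_gap: 1.0
gripper_force: 0.0
[410 300  21  51 840] [420.1 326.2] [0.6238 0.0838 0.148 ] [0.6599 0.0949 0.1568] [0.6388 0.0882 0.156 ]
[249 313  23  25 423] [260.1 325.5] [ 0.6298 -0.0218  0.1481] [ 0.6439 -0.0081  0.1564] [ 0.6339 -0.014   0.156 ]
[215 314  24  24 431] [226.5 325.6] [ 0.6292 -0.0439  0.148 ] [ 0.6428 -0.0299  0.1563] [ 0.6331 -0.0355  0.156 ]
tcp [0.5663 0.028  0.2789] yaw 87.55 dp [-0.1408  0.1795  0.1658] rot [-0.0001  0.0001  0.0001] t 8.1667 F [-0.2 -0.1  0. ] q [-0.15  0.48  1.61 -0.    1.05 -1.68] gap 0.9981936906992549
```

View pics/w3.png

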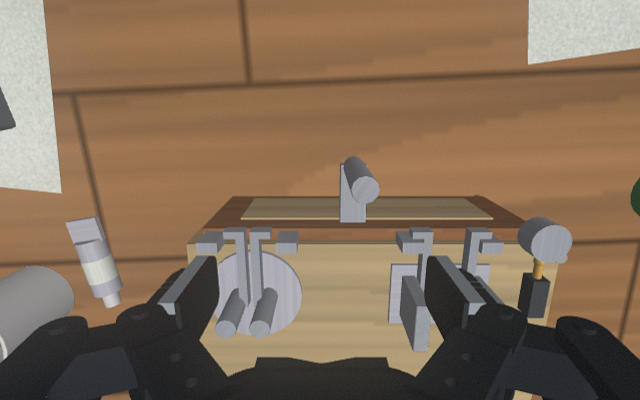

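The round posts at (226,326) and (260,326) are now 22 mm apart, so both stay in. The flat right plate at (420,326) puts the flat catch's middle at about (0.6415, 0.1133).

```bash
python3 -m crank '[{"dp":[-0.07,0.08,0],"delta_rot":[0,0,0],"fingers":1},{"dp":[-0.07,0.08,0],"delta_rot":[0,0,0],"fingers":1},{"dp":[-0.003,0.015,0.03],"delta_rot":[0,0,0],"fingers":1},{"dp":[0,0,0.02],"delta_rot":[0,0,0],"fingers":1},{"dp":[0,0,0],"delta_rot":[0,0,0],"fingers":1},{"dp":[0,0,0],"delta_rot":[0,0,0],"fingers":1}]'
python3 - <<'E'
from h import *
from station import manip
togo(manip.sense(),[.6415,.1133,.196],87.5)
E
```

```text
t: 8.67
tcp_pos: [0.6243, 0.0943, 0.2522]
tool_rot: [0.023, 1.0, -0.0, -0.002]
force: [0.1, -0.4, 0.1]
finger_gap: 1.0
gripper_force: 0.0
tcp [0.6243 0.0943 0.2522] yaw 87.42 dp [-0.0332  0.0397  0.1122] rot [-0.0001 -0.0007 -0.0002] t 8.6667 F [ 0.1 -0.4  0.1] q [-0.03  0.6   1.46 -0.    1.09 -1.55] gap 1.0001559504736128
```

```bash
python3 -m crank '[{"dp":[-0.033,0.04,0],"delta_rot":[0,0,0],"fingers":1},{"dp":[0,0,0],"delta_rot":[0,0,0],"fingers":1},{"dp":[0,0,0.03],"delta_rot":[0,0,0],"fingers":1},{"dp":[0,0,0.03],"delta_rot":[0,0,0],"fingers":1},{"dp":[0,0,0.03],"delta_rot":[0,0,0],"fingers":1},{"dp":[0,0,0.018],"delta_rot":[0,0,0],"fingers":1},{"dp":[0,0,0],"delta_rot":[0,0,0],"fingers":1},{"dp":[0,0,0],"delta_rot":[0,0,0],"fingers":1}]'
python3 - <<'E'
from h import *
from station import manip
togo(manip.sense(),[.6415,.1133,.197],87.5)
E
```

```text
t: 9.33
tcp_pos: [0.6426, 0.114, 0.2]
tool_rot: [0.022, 1.0, -0.0, -0.0]
force: [0.5, 0.8, 0.3]
finger_gap: 1.001
gripper_force: 0.0
tcp [0.6426 0.114  0.2   ] yaw 87.42 dp [ 0.0021 -0.0014  0.0059] rot [-0.     -0.0001 -0.0002] t 9.3333 F [0.5 0.8 0.3] q [ 0.    0.69  1.45 -0.    1.01 -1.52] gap 1.000621718117573
```

```bash
python3 -m crank '[{"dp":[0.001,-0.001,0.003],"delta_rot":[0,0,0],"fingers":0.3},{"dp":[0,0,0],"delta_rot":[0,0,0],"fingers":0},{"dp":[0,0,0],"delta_rot":[0,0,0],"fingers":-0.2},{"dp":[0,0,0],"delta_rot":[0,0,0],"fingers":-0.4},{"dp":[0,0,0],"delta_rot":[0,0,0],"fingers":-0.4},{"dp":[0,0,0],"delta_rot":[0,0,0],"fingers":-0.4},{"dp":[0,0,0],"delta_rot":[0,0,0],"fingers":-0.4},{"dp":[0,0,0],"delta_rot":[0,0,0],"fingers":-0.4},{"dp":[0,0,0],"delta_rot":[0,0,0],"fingers":-0.4}]' 25
python3 -m crank '[{"dp":[0,0,0],"delta_rot":[0,0,0],"fingers":0.5},{"dp":[0,0,0],"delta_rot":[0,0,0],"fingers":1},{"dp":[0,0,0],"delta_rot":[0,0,0],"fingers":1},{"dp":[0,0,0],"delta_rot":[0,0,0],"fingers":1},{"dp":[0,0,-0.04],"delta_rot":[0,0,0],"fingers":1},{"dp":[0.03,0,-0.07],"delta_rot":[0,0,0],"fingers":1},{"dp":[0.08,0,-0.07],"delta_rot":[0,0,0],"fingers":1},{"dp":[0.08,0,0],"delta_rot":[0,0,0],"fingers":1},{"dp":[0.08,0,0],"delta_rot":[0,0,0],"fingers":1},{"dp":[0,0,0],"delta_rot":[0,0,0],"fingers":1},{"dp":[0,0,0],"delta_rot":[0,0,0],"fingers":1}]'
python3 - <<'E'
from h import *
from station import manip
p,d=manip.snapshot('wrist'); c=manip.camera_model('wrist')
cv2.imwrite('pics/w4.png',p[:,:,::-1])
X=cloud(c,d); m=((X[...,2]>.148)&(X[...,2]<.172)&(X[...,0]>.51)).astype(np.uint8)
n,l,s,ce=cv2.connectedComponentsWithStats(m)
for i in range(1,n):
    if s[i][4]>40: print(s[i],ce[i].round(1),X[l==i].min(0).round(4),X[l==i].max(0).round(4),onz(c,*ce[i],.156).round(4))
togo(manip.sense(),[.543,.0533,.194],87.5)
E
```

```text
t: 10.08
tcp_pos: [0.643, 0.1145, 0.2002]
tool_rot: [0.022, 1.0, -0.0, 0.001]
force: [-1.5, -0.6, 6.0]
finger_gap: 0.406
gripper_force: 26.2
t: 11.0
tcp_pos: [0.5124, 0.1202, 0.2805]
tool_rot: [0.022, 1.0, -0.0, -0.002]
force: [1.7, -0.8, 0.6]
finger_gap: 1.002
gripper_force: 0.0
[217 260  15  33 329] [223.4 273.7] [0.5399 0.0535 0.1481] [0.5538 0.0619 0.166 ] [0.5467 0.0583 0.156 ]
[101 392  19   8 103] [111.  396.3] [ 0.6333 -0.0382  0.1483] [ 0.643  -0.0285  0.1577] [ 0.6361 -0.0303  0.156 ]
tcp [0.5154 0.12   0.2811] yaw 87.5 dp [-0.0609 -0.131   0.1742] rot [-0.      0.0001 -0.    ] t 11.05 F [ 0.5 -0.4 -1.5] q [ 0.02  0.43  1.7  -0.    1.01 -1.51] gap 1.0002244928773742
```

View pics/w4.png

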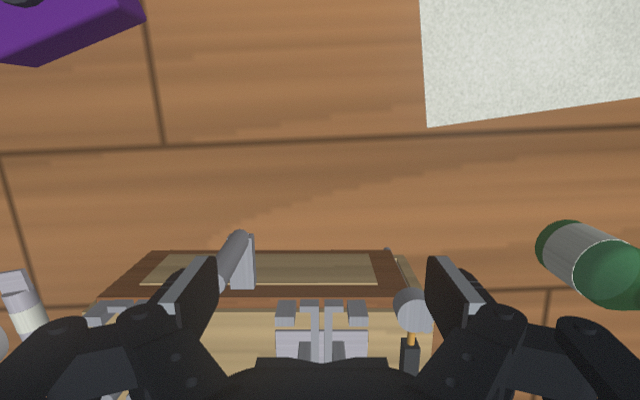

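Both flat-catch arms (about (308,330) and (335,330)) stand close together, as the round ones did. The gap of 0.406 with 26 N balanced confirms the squeeze. I'll go to the handle at about (0.544, 0.053) next.

```bash
python3 -m crank '[{"dp":[-0.02,-0.06,0],"delta_rot":[0,0,0],"fingers":1},{"dp":[-0.03,-0.06,0],"delta_rot":[0,0,0],"fingers":1},{"dp":[-0.012,-0.011,0.03],"delta_rot":[0,0,0],"fingers":1},{"dp":[0,0,0],"delta_rot":[0,0,0],"fingers":1},{"dp":[0,0,0],"delta_rot":[0,0,0],"fingers":1},{"dp":[0,0,0],"delta_rot":[0,0,0],"fingers":1}]'
python3 - <<'E'
from h import *
from station import manip
p,d=manip.snapshot('wrist'); c=manip.camera_model('wrist')
X=cloud(c,d); m=((X[...,2]>.12)&(X[...,2]<.172)&(X[...,0]>.51)&(X[...,0]<.58)&(abs(X[...,1]-.053)<.03))
P=X[m]; print(len(P),P.min(0),P.max(0),np.median(P[P[:,2]>.161],0))
T=P[P[:,2]>.161]; print(T.min(0),T.max(0))
togo(manip.sense(),[.544,.053,.195],87.5)
E
```

```text
t: 11.55
tcp_pos: [0.5445, 0.0535, 0.2657]
tool_rot: [0.022, 1.0, 0.0, -0.0]
force: [0.9, -0.2, 0.6]
finger_gap: 1.0
gripper_force: 0.0
1211 [0.536242   0.04605965 0.12001183] [0.55264478 0.06199111 0.16655905] [0.5438782  0.05401066 0.16430173]
[0.53648228 0.04632927 0.16106101] [0.55264478 0.06171761 0.16655905]
tcp [0.5442 0.0538 0.2659] yaw 87.52 dp [ 0.0004 -0.0017  0.1419] rot [ 0.0001 -0.      0.    ] t 11.6 F [-0.2 -0.1 -0.8] q [-0.11  0.47  1.67  0.    1.   -1.63] gap 0.9992765092998771
```

Handle top at (0.5445, 0.054), 16 mm thick, and the tool is centred on it. I'll descend and grip.

```bash
python3 -m crank '[{"dp":[0,0,0.03],"delta_rot":[0,0,0],"fingers":1},{"dp":[0,0,0.05],"delta_rot":[0,0,0],"fingers":1},{"dp":[0,0,0.04],"delta_rot":[0,0,0],"fingers":1},{"dp":[0,0,0.02],"delta_rot":[0,0,0],"fingers":0.5},{"dp":[0,0,0],"delta_rot":[0,0,0],"fingers":0},{"dp":[0,0,0],"delta_rot":[0,0,0],"fingers":-0.5},{"dp":[0,0,0],"delta_rot":[0,0,0],"fingers":-1},{"dp":[0,0,0],"delta_rot":[0,0,0],"fingers":-1},{"dp":[0,0,0],"delta_rot":[0,0,0],"fingers":-1},{"dp":[0,0,0],"delta_rot":[0,0,0],"fingers":-1},{"dp":[0,0,0],"delta_rot":[0,0,0],"fingers":-1},{"dp":[0,0,0],"delta_rot":[0,0,0],"fingers":-1}]' 60
python3 - <<'E'
from h import *
from station import manip
s=manip.sense();togo(s,[.544,.053,.195],87.5)
# arc plan: hinge from handle & box yaw
B=R.from_euler('z',-2.5,degrees=True); h=np.r_[.5445,.054,.195]-B.apply([-.048,-.135,0]); print('hinge',h, s['gripper_force'])
for a in range(0,95,10):
    r=R.from_euler('z',-2.5-a,degrees=True); P=h+r.apply([-.048,-.135,0]); print(a,P.round(4))
# per-row step of 6deg in tool axes (tool turns with gate; step before turn)
w=np.radians(6); v=np.array([-.048,-.135,0]); dv=R.from_euler('z',-6,degrees=True).apply(v)-v
print('gate-frame step',dv,'tool dp (x=-gx... )',np.array([-dv[0],dv[1],0])/.5, 'rot', 6/360)
E
```

```text
t: 12.6
tcp_pos: [0.545, 0.0533, 0.1972]
tool_rot: [0.022, 1.0, 0.0, 0.002]
force: [-0.4, 1.6, 6.1]
finger_gap: 0.171
gripper_force: 58.4
tcp [0.545  0.0533 0.1972] yaw 87.46 dp [ 0.0019 -0.0008  0.0044] rot [ 0.0001  0.0005 -0.0001] t 12.6 F [-0.4  1.6  6.1] q [-0.11  0.58  1.73  0.    0.84 -1.63] gap 0.17139427013414144
hinge [0.59834293 0.18677778 0.195     ] 58.35596680641174
0 [0.5445 0.054  0.195 ]
10 [0.5223 0.0654 0.195 ]
20 [0.5023 0.0804 0.195 ]
30 [0.4853 0.0987 0.195 ]
40 [0.4717 0.1197 0.195 ]
50 [0.462  0.1427 0.195 ]
60 [0.4564 0.167  0.195 ]
70 [0.4552 0.192  0.195 ]
80 [0.4582 0.2167 0.195 ]
90 [0.4656 0.2406 0.195 ]
gate-frame step [-0.01384839  0.00575691  0.        ] tool dp (x=-gx... ) [0.02769679 0.01151382 0.        ] rot 0.016666666666666666
```

```bash
python3 -m crank '[{"dp":[0.0186,0.0074,0],"delta_rot":[0,0,0.0111],"fingers":-1},{"dp":[0.0186,0.0074,0],"delta_rot":[0,0,0.0111],"fingers":-1},{"dp":[0.0186,0.0074,0],"delta_rot":[0,0,0.0111],"fingers":-1},{"dp":[0.0186,0.0074,0],"delta_rot":[0,0,0.0111],"fingers":-1},{"dp":[0.0186,0.0074,0],"delta_rot":[0,0,0.0111],"fingers":-1},{"dp":[0,0,0],"delta_rot":[0,0,0],"fingers":-1}]'
cat > g.py <<'E'
from h import *
from station import manip
import sys
s=manip.sense(); h=np.r_[.5983,.1868]; a=float(sys.argv[1])
v=s['tcp_pos'][:2]-h; print('gate angle from tcp',round(-2.5-np.degrees(np.arctan2(v[1],v[0]))+np.degrees(np.arctan2(-.135,-.048)),1),'r',np.hypot(*v).round(4),'grip',s['gripper_force'])
P=h+R.from_euler('z',-2.5-a,degrees=True).apply([-.048,-.135,0])[:2]
togo(s,[*P,.197],87.5-a); print(s['ft_torque'].round(2))
E
python3 g.py 20
```

```text
t: 13.1
tcp_pos: [0.5024, 0.0797, 0.1972]
tool_rot: [0.196, 0.981, -0.0, 0.002]
force: [1.4, -3.1, 4.0]
finger_gap: 0.17
gripper_force: 59.2
gate angle from tcp 19.8 r 0.1438 grip 59.20941352844238
tcp [0.5024 0.0797 0.1972] yaw 67.45 dp [0.0007 0.0014 0.0004] rot [ 0.      0.0007 -0.0002] t 13.1 F [ 1.4 -3.1  4. ] q [-0.06  0.54  1.82 -0.    0.78 -1.24] gap 0.16955717922967756
[-0.48 -0.07 -0.05]
```

```bash
python3 -m crank '[{"dp":[0.0186,0.0076,0],"delta_rot":[0,0,0.0111],"fingers":-1},{"dp":[0.0186,0.0076,0],"delta_rot":[0,0,0.0111],"fingers":-1},{"dp":[0.0186,0.0074,0],"delta_rot":[0,0,0.0111],"fingers":-1},{"dp":[0.0186,0.0074,0],"delta_rot":[0,0,0.0111],"fingers":-1},{"dp":[0.0186,0.0074,0],"delta_rot":[0,0,0.0111],"fingers":-1},{"dp":[0.0186,0.0074,0],"delta_rot":[0,0,0.0111],"fingers":-1},{"dp":[0.0186,0.0074,0],"delta_rot":[0,0,0.0111],"fingers":-1},{"dp":[0.0186,0.0074,0],"delta_rot":[0,0,0.0111],"fingers":-1},{"dp":[0,0,0],"delta_rot":[0,0,0],"fingers":-1}]'
python3 g.py 52
```

```text
t: 13.85
tcp_pos: [0.4598, 0.1477, 0.1971]
tool_rot: [0.458, 0.889, -0.0, 0.0]
force: [-2.9, -3.6, 12.0]
finger_gap: 0.169
gripper_force: 60.2
gate angle from tcp 52.2 r 0.1439 grip 60.24209797382355
tcp [0.4598 0.1477 0.1971] yaw 35.44 dp [-0.0012  0.001   0.0002] rot [ 0.      0.0001 -0.0002] t 13.85 F [-2.9 -3.6 12. ] q [ 0.08  0.51  1.88 -0.    0.74 -0.54] gap 0.16901762980869797
[-0.44  0.3  -0.2 ]
```

```bash
python3 -m crank '[{"dp":[0.0186,0.0076,0],"delta_rot":[0,0,0.0111],"fingers":-1},{"dp":[0.0186,0.0076,0],"delta_rot":[0,0,0.0111],"fingers":-1},{"dp":[0.0186,0.0074,0],"delta_rot":[0,0,0.0111],"fingers":-1},{"dp":[0.0186,0.0074,0],"delta_rot":[0,0,0.0111],"fingers":-1},{"dp":[0.0186,0.0074,0],"delta_rot":[0,0,0.0111],"fingers":-1},{"dp":[0.0186,0.0074,0],"delta_rot":[0,0,0.0111],"fingers":-1},{"dp":[0.0186,0.0074,0],"delta_rot":[0,0,0.0111],"fingers":-1},{"dp":[0.0186,0.0074,0],"delta_rot":[0,0,0.0111],"fingers":-1},{"dp":[0.009,0.0037,0],"delta_rot":[0,0,0.0055],"fingers":-1},{"dp":[0,0,0],"delta_rot":[0,0,0],"fingers":-1},{"dp":[0,0,0],"delta_rot":[0,0,0],"fingers":-1},{"dp":[0,0,0],"delta_rot":[0,0,0],"fingers":-1}]'
python3 g.py 88
python3 - <<'E'
from station import manip
import cv2,numpy as np
a=manip.snapshot('top')[0][90:260,180:460]; b=manip.snapshot('scene')[0][170:340,180:460]
cv2.imwrite('pics/end.png',cv2.resize(np.hstack([a,b]),None,fx=1.42,fy=1.42)[:,:,::-1])
E
```

```text
t: 14.85
tcp_pos: [0.4614, 0.2303, 0.1971]
tool_rot: [0.697, 0.717, -0.001, -0.0]
force: [-4.2, -2.8, 11.2]
finger_gap: 0.168
gripper_force: 60.1
gate angle from tcp -274.5 r 0.1436 grip 60.08961081504822
tcp [0.4614 0.2303 0.1971] yaw 1.61 dp [0.0113 0.0049 0.0003] rot [-0.0002  0.0002  0.0059] t 14.85 F [-4.2 -2.8 11.2] q [ 0.25  0.54  1.8  -0.    0.8   0.22] gap 0.1675258903475313
[-0.38  0.55 -0.06]
```

View pics/end.png

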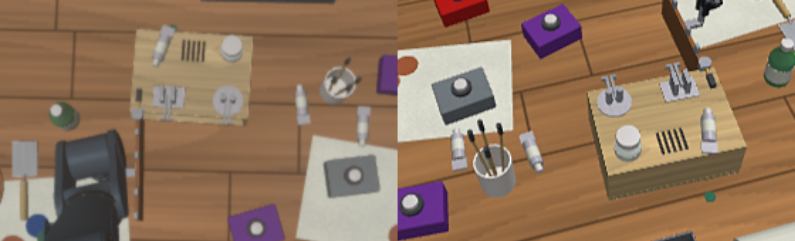

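The gate stands nearly square (about 85.5°) with the gripper on its post. The button is up, both catches are in, and the bystanders are in place. One last nudge of about 2.5°, then a settle.

```bash
python3 -m crank '[{"dp":[0.0116,0.0048,0],"delta_rot":[0,0,0.006],"fingers":-1},{"dp":[0,0,0],"delta_rot":[0,0,0],"fingers":-1},{"dp":[0,0,0],"delta_rot":[0,0,0],"fingers":-1},{"dp":[0,0,0],"delta_rot":[0,0,0],"fingers":-1},{"dp":[0,0,0],"delta_rot":[0,0,0],"fingers":-1},{"dp":[0,0,0],"delta_rot":[0,0,0],"fingers":-1}]'
python3 g.py 88 && python3 -c "
from station import manip
print(manip.sign_off())"
```

```text
t: 15.45
tcp_pos: [0.4635, 0.2361, 0.1971]
tool_rot: [0.711, 0.703, -0.001, -0.0]
force: [-4.2, -1.3, 11.5]
finger_gap: 0.173
gripper_force: 60.1
gate angle from tcp -272.0 r 0.1435 grip 60.09670794010162
tcp [0.4635 0.2361 0.1971] yaw -0.6 dp [-0.0003  0.0004  0.0003] rot [-0.0003  0.0002 -0.0003] t 15.45 F [-4.2 -1.3 11.5] q [ 0.26  0.55  1.79 -0.    0.8   0.27] gap 0.1733353575416915
[-0.26  0.51 -0.16]
the job is handed in; nothing more can be done
None
```

Job handed in at about 15.5 s: the fan button was pressed fully down and released, the round catch and then the flat catch were squeezed in, and the gate is held by its post at about 88°, with the things around left where they were.

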